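# Line up the oil bottles by height on the display board

## Robot

A 6-joint arm with a two-finger parallel gripper is mounted at the origin on the work surface. World frame = base frame: x ahead of the robot, y to its left, z up, the work surface at z = 0. Lengths are in m, angles in rad, forces in N, time in s.
With the tool pointing down it reaches from about 0.375 to 0.975 m from the base axis. Payload 3.8 kg.
Tool frame: the origin (TCP) lies midway between the tips of the shut fingers; the grasp point (between the pads) lies robot.grip_point_offset behind it (robot.grip_point_offset is the distance from the TCP to the grasp point, in m); z points along the fingers, y is the line along which they close (so a half turn about z gives the same grasp; the last joint's range is limited). The gripper opens to 88 mm and grips with 3 to 60 N. Pads are 18 mm wide; open, the fingers measure 123 mm over their backs; the gripper's body (75 mm by 187 mm) begins 45 mm behind the grasp point.
Start: joints at [-1.345, 0.264, 1.604, -0, 1.274, -0.037], TCP at [0.175, -0.652, 0.239] pointing down, gripper open.
Joint ranges: [-2.63, 2.63], [-0.94, 2.18], [0.31, 2.57], [-1.31, 4.45], [0, 2.66], [-2.55, 2.55]. Speed limits (rad/s): [2.57, 2.57, 3.14, 3.14, 3.14, 3.14].

## Interface

Orientations are given as a rotation vector (axis times angle).
In Python, from workcell import robot, optics, job gives the robot as it stands.
- The arm moves only by the tool drive_tool, never from a script. Its argument "steps" is a list of rows, each a list of 3 entries, a list of its own where there are three numbers: the shift along the tool's x, y, z in m, then the turn about the tool's z in rad, then the gripper command: -1 is fully open, 1 is shut, values between are in proportion. A call has 1 to 8 rows; each row shifts and turns the commanded pose from where the row before left it, along the tool's axes as they then stand; what a row does not reach is not made up. A row lasts 1/8 s, in which the tool goes at most 62.5 mm and 10.7 degrees, less where a joint would pass 70% of its speed; a pose out of reach is approached as far as the arm can. A call with a gripper value outside its range is refused whole. The fingers move at their own pace and stop on an object; "grip_force" is the grip in N (left out, the last holds). Time passes only in rows, so rows that do not move let the fingers close. It gives the time, the measured TCP pose, the force, the opening and the grip force at its end, in the units of the state.
- robot.get_obs(): the state, without advancing time (a new reading comes with each control period).
- optics.grab_frame(name): name is "side" or "top"; returns (picture, depth): 400x640x3 uint8, red, green, blue; 400x640 float32, m along the optical axis (not along the pixel's ray), 0 where there is no reading.
- optics.get_calibration(name): a dict with "camera_matrix" (3x3 intrinsics, pixels), "extrinsics" (4x4, takes a point from world to camera coordinates). Camera axes: x right, y down, z forward; pixel columns grow to the right and rows downward; lengths in m; the calibration is good to about 2 mm. A picture is of the moment at which its call begins. get_calibration takes no time and is no camera call.
- job.close_job(): hands the job in; it is judged then, once.
The state is a dict: "t": time; "q": joint angles; "qvel": joint speeds; "joint_torque": joint torques, N m; "eef_pos": TCP position; "orientation": TCP orientation; "ft_force": force on the tool from outside, world axes, zero at the start; "ft_torque": the same for the moment, N m; "finger_gap": finger opening in m; "gripper_force": force on a finger pad.
Only numpy, scipy, OpenCV 4.12 (cv2) and the standard library are available. Lean on these libraries where they do the work, as an engineer would, in place of code of your own. Each camera call takes 0.05 s, during which the arm holds its last target. There are 200 camera calls.

## Task

Stand the four amber oil bottles on the four coasters of the wooden board, one in the middle of each, in order of height: the tallest on the coaster next to the pink bowl, then ever shorter, the shortest at the far end by the glass jar. They are glass, so keep them upright, set each down gently before letting go, and leave the bowl and the jar where they are.

Things in the scene. Friction and masses are not known exactly. Their poses are not given: they have to be found in the camera images.
- oil_black_mid (a point): Round dark amber glass bottle with a matt black screw cap and a paper label band, the tallest of the four: 97 mm tall in all, 32 mm in diameter; the straight glass wall runs from its foot to 64 mm up, then a shoulder, then the narrower cap (22 mm across). Loose, 85 g give or take a third, standing upright on the table. The point is on its axis, half-way up (48.5 mm above its foot); z points up along the bottle.
- oil_white_mid (a point): Round dark amber glass bottle with a white screw cap and a paper label band, the second tallest: 82 mm tall in all, 40 mm in diameter; the straight glass wall runs from its foot to 54 mm up, then a shoulder, then the narrower cap (27 mm across). Loose, 110 g give or take a third, standing upright on the table. The point is on its axis, half-way up (41 mm above its foot); z points up along the bottle.
- oil_gold_mid (a point): Round dark amber glass bottle with a gold-coloured (brass) screw cap and a paper label band, the third tallest: 67 mm tall in all, 26 mm in diameter; the straight glass wall runs from its foot to 44 mm up, then a shoulder, then the narrower cap (18 mm across). Loose, 40 g give or take a third, standing upright on the table. The point is on its axis, half-way up (33.5 mm above its foot); z points up along the bottle.
- oil_green_mid (a point): Round dark amber glass bottle with a green screw cap and a paper label band, the shortest: 52 mm tall in all, 36 mm in diameter; the straight glass wall runs from its foot to 34 mm up, then a shoulder, then the narrower cap (24 mm across). Loose, 50 g give or take a third, standing upright on the table. The point is on its axis, half-way up (26 mm above its foot); z points up along the bottle.
- coaster_a: Round cream white coaster, 66 mm across, 4 mm thick, fixed on a wooden board (325 x 100 x 12 mm, on the table): an end of the nearly straight row cream, sage, blue-grey, mustard, 80 mm apart along its y axis. Its colour does not matter. Origin: centre of its underside, 12 mm above the table; its top is at 16 mm.
- coaster_b: Round sage green coaster, 66 mm across, 4 mm thick, fixed on a wooden board (325 x 100 x 12 mm, on the table): an inner one of the nearly straight row cream, sage, blue-grey, mustard, 80 mm apart along its y axis. Its colour does not matter. Origin: centre of its underside, 12 mm above the table; its top is at 16 mm.
- coaster_c: Round blue-grey coaster, 66 mm across, 4 mm thick, fixed on a wooden board (325 x 100 x 12 mm, on the table): an inner one of the nearly straight row cream, sage, blue-grey, mustard, 80 mm apart along its y axis. Its colour does not matter. Origin: centre of its underside, 12 mm above the table; its top is at 16 mm.
- coaster_d: Round mustard yellow coaster, 66 mm across, 4 mm thick, fixed on a wooden board (325 x 100 x 12 mm, on the table): an end of the nearly straight row cream, sage, blue-grey, mustard, 80 mm apart along its y axis. Its colour does not matter. Origin: centre of its underside, 12 mm above the table; its top is at 16 mm.
- bowl: Pink mixing bowl, 130 mm across the rim and 62 mm high, 350 g, loose, standing on the table just beyond one end of the board, its centre about 125 mm from the end coaster. Either end, differently at each start; it tells which end of the row gets the tallest bottle. Must not be shifted. Origin: centre of its underside.
- jar: Closed pale glass jar with a metal lid, 68 mm in diameter and 70 mm high, 300 g, loose, standing on the table just beyond the end of the board away from the bowl. Must not be shifted. Origin: centre of its underside.

How it is judged:
At the end, for the whole second after the job is handed in: Each bottle stands upright (within 0.12 rad), at rest and released, on its coaster, its axis within 12 mm of the coaster centre and its foot within 4 mm of the coaster top, in order of falling height from the coaster next to the bowl (((horizontal distance between bowl and coaster_a below 0.2 m and horizontal distance between oil_black_mid and coaster_a below 0.012 m and horizontal distance between oil_white_mid and coaster_b below 0.012 m and horizontal distance between oil_gold_mid and coaster_c below 0.012 m and horizontal distance between oil_green_mid and coaster_d below 0.012 m) or (horizontal distance between bowl and coaster_d below 0.2 m and horizontal distance between oil_black_mid and coaster_d below 0.012 m and horizontal distance between oil_white_mid and coaster_c below 0.012 m and horizontal distance between oil_gold_mid and coaster_b below 0.012 m and horizontal distance between oil_green_mid and coaster_a below 0.012 m)) and height (world z) of oil_black_mid between 0.0605 and 0.0685 m and angle between each of oil_black_mid, oil_white_mid, oil_gold_mid, oil_green_mid's own z axis and vertical below 0.12 rad and linear speed of each of oil_black, oil_white, oil_gold, oil_green below 0.02 m/s and angular speed of each of oil_black, oil_white, oil_gold, oil_green below 0.2 rad/s and height (world z) of oil_white_mid between 0.053 and 0.061 m and height (world z) of oil_gold_mid between 0.0455 and 0.0535 m and height (world z) of oil_green_mid between 0.038 and 0.046 m); the robot touches nothing.
It fails at once if a bottle is tipped over (angle between any of oil_black_mid, oil_white_mid, oil_gold_mid, oil_green_mid's own z axis and vertical above 0.6 rad).
It fails at once if a bottle is dropped (in the air, more than 15 mm above its coaster, touched by nothing) ((height (world z) of oil_black_mid above 0.0795 m and contact force between oil_black and anything else below 0.02 N) or (height (world z) of oil_white_mid above 0.072 m and contact force between oil_white and anything else below 0.02 N) or (height (world z) of oil_gold_mid above 0.0645 m and contact force between oil_gold and anything else below 0.02 N) or (height (world z) of oil_green_mid above 0.057 m and contact force between oil_green and anything else below 0.02 N)).
It fails at once if the bowl is shifted by more than 20 mm (distance of bowl from where it was at the start of the episode above 0.02 m).
It fails at once if the jar is shifted by more than 20 mm (distance of jar from where it was at the start of the episode above 0.02 m).
It also fails if it takes over 118 s, if anything falls off the work surface, if the arm or the gripper's body presses on something with over 40 N, if the wrist force passes 120 N, or if a joint passes its speed limit or range.

## Working session

There is one attempt and no reset: what is moved stays moved. The work goes in short steps, Python scripts to look and compute and a tool call to move; the robot and the scene stay as the last step left them, time stands still between calls to the robot, and variables do not carry over. Pictures are saved under pics/ and viewed, at most 14 in all, crops included, and the job is handed in when it is done.

Besides the shell and the picture viewer there is one more tool, called as name(argument=value, ...), one argument or row to a line, values as JSON. drive_tool: Moves the arm, as the interface text tells. Its arguments: {"type":"object","properties":{"steps":{"type":"array","items":{"type":"array"}},"grip_force":{"type":"number"}},"required":["steps"]}

```bash
mkdir -p pics
python3 - <<'E'
from workcell import robot,optics
import cv2,numpy as np
o=robot.get_obs();print(o['t'],o['eef_pos'],o['orientation'],o['finger_gap'],robot.grip_point_offset)
for n in('top','side'):
    p,d=optics.grab_frame(n);cv2.imwrite(f'pics/{n}0.png',p[:,:,::-1]);np.savez(f'{n}0.npz',p=p,d=d)
    c=optics.get_calibration(n);print(np.round(c['camera_matrix'],1).tolist(),np.round(c['extrinsics'],4).tolist())
E
```

```text
0.0 [ 0.17518311 -0.65116154  0.23741433] [-3.11237859e+00 -4.11375882e-01  3.44076654e-04] 0.08812148271919511 0.0187
[[431.4, 0.0, 317.6], [0.0, 431.4, 201.9], [0.0, 0.0, 1.0]] [[-0.0119, -0.9995, 0.0278, 0.024], [-0.9944, 0.0089, -0.1053, 0.5436], [0.105, -0.0289, -0.994, 1.0291], [0.0, 0.0, 0.0, 1.0]]
[[401.5, 0.0, 321.9], [0.0, 401.5, 203.2], [0.0, 0.0, 1.0]] [[-0.9022, -0.431, 0.0161, 0.4685], [-0.3408, 0.6896, -0.6389, 0.2054], [0.2643, -0.582, -0.7691, 0.7637], [0.0, 0.0, 0.0, 1.0]]
```

View pics/top0.png

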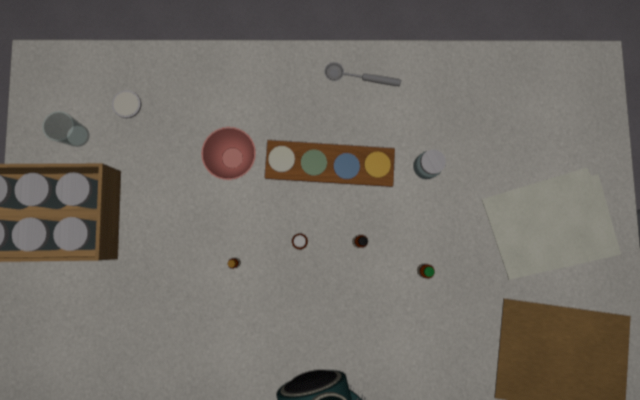

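View pics/side0.png

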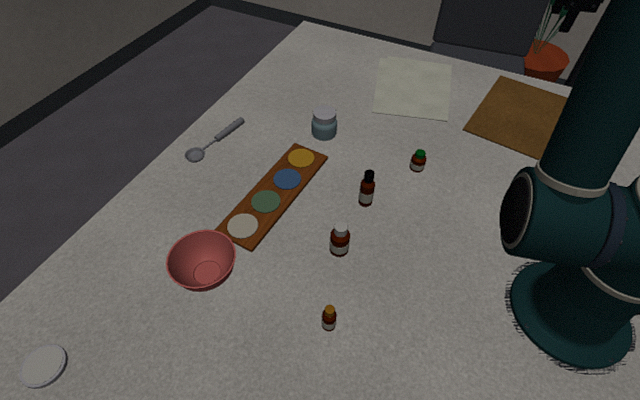

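The top view shows the bowl at (228,153) beside the cream coaster (282,158). The coasters then run sage (314,162), blue (347,166), mustard (377,164), with the jar at (428,164). The bottles are gold (232,263), white (299,241), black (360,241) and green (427,271).

```bash
cat > h.py <<'E'
import numpy as np,cv2
from workcell import robot,optics
def ray(n,uv,z):
    c=optics.get_calibration(n);K=c['camera_matrix'];E=c['extrinsics'];R=E[:3,:3];t=E[:3,3]
    o=-R.T@t;d=R.T@np.linalg.inv(K)@np.array([uv[0],uv[1],1.]);s=(z-o[2])/d[2];return o+s*d
def blob(p,seed,r,fn):
    h=cv2.cvtColor(p,cv2.COLOR_RGB2HSV).astype(int);m=np.zeros(p.shape[:2],np.uint8)
    u,v=seed;m[v-r:v+r+1,u-r:u+r+1]=fn(h[v-r:v+r+1,u-r:u+r+1]);
    n,l,s,c=cv2.connectedComponentsWithStats(m);
    if n<2:return None,0
    k=1+np.argmax(s[1:,4]);return c[k],s[k,4]
H=lambda a,b,s=60,v=30:(lambda h:((h[...,0]>=a)&(h[...,0]<=b)&(h[...,1]>=s)&(h[...,2]>=v)).astype(np.uint8))
W=lambda v,s=60:(lambda h:((h[...,2]>=v)&(h[...,1]<s)).astype(np.uint8))
E
python3 - <<'E'
from h import *
T={'top':{'a':(282,158),'b':(314,162),'c':(347,166),'d':(377,164),'gold':(232,263),'white':(299,241),'black':(360,241),'green':(429,271)},
'side':{'a':(243,225),'b':(266,202),'c':(288,178),'d':(301,157),'gold':(329,309),'white':(340,229),'black':(369,175),'green':(420,154)}}
for n in T:
    p=np.load(n+'0.npz')['p'];h=cv2.cvtColor(p,cv2.COLOR_RGB2HSV)
    for k,s in T[n].items():
        ref=h[s[1],s[0]].astype(int)
        if k in('a','white'): fn=W(int(ref[2]*.75),75)
        elif k=='black': fn=lambda q:(q[...,2]<28).astype(np.uint8)
        else: fn=H(ref[0]-8,ref[0]+8,max(40,ref[1]*.6),ref[2]*.6)
        c,a=blob(p,s,17 if len(k)==1 else 10,fn)
        z={'a':.016,'b':.016,'c':.016,'d':.016,'gold':.067,'white':.082,'black':.097,'green':.052}[k]
        if len(k)>1 and n=='side': z-=.007
        print(n,k,ref,c,a,None if c is None else np.round(ray(n,c,z),4))
    tiles=[cv2.resize(p[s[1]-16:s[1]+17,s[0]-16:s[0]+17],(190,190),interpolation=0) for s in T[n].values()]
    cv2.imwrite(f'pics/{n}t.png',np.clip(np.vstack([np.hstack(tiles[:4]),np.hstack(tiles[4:])])[:,:,::-1]*1.6,0,255))
E
python3 -c "
import cv2,numpy as np
a=cv2.imread('pics/topt.png')[190:];b=cv2.imread('pics/sidet.png')[190:]
cv2.imwrite('pics/t.png',np.vstack([a,b]))"
```

```text
top a [ 26  25 145] [281.25729927 158.53284672] 548 [0.655  0.1076 0.016 ]
top b [ 51  49 109] [313.53145336 162.08893709] 461 [0.6455 0.0269 0.016 ]
top c [105  83 113] [346.26004228 165.57928118] 473 [ 0.6361 -0.055   0.016 ]
top d [ 21 162 145] [376.28699552 164.44573991] 1115 [ 0.6385 -0.1307  0.016 ]
top gold [ 19 182 112] [231.12 263.2 ] 50 [0.3989 0.2213 0.067 ]
top white [  8   7 146] [298.66826923 241.01442308] 208 [0.448  0.0645 0.082 ]
top black [150  10  25] [362.21153846 240.65384615] 52 [ 0.447  -0.0802  0.097 ]
top green [ 68 191  80] [428.81967213 271.42622951] 61 [ 0.3731 -0.2431  0.052 ]
side a [ 25  37 125] [242.14551607 225.39086294] 591 [0.6564 0.1103 0.016 ]
side b [58 60 77] [265.34913793 201.25431034] 464 [0.6464 0.0301 0.016 ]
side c [107 117  89] [286.70069606 178.5638051 ] 431 [ 0.6371 -0.0527  0.016 ]
side d [ 21 191 123] [301.65210843 159.26807229] 664 [ 0.6355 -0.1265  0.016 ]
side gold [ 18 217 101] [329.23287671 309.10958904] 73 [0.4006 0.2214 0.06  ]
side white [ 23  16 129] [340.55686275 224.81568627] 255 [0.4525 0.0571 0.075 ]
side black [ 20 191  12] [368.59292035 176.30973451] 113 [ 0.4471 -0.0768  0.09  ]
side green [ 68 255  63] [420.14583333 152.41666667] 48 [ 0.3752 -0.2492  0.045 ][ WARN:0@0.186] global loadsave.cpp:1063 imwrite_ Unsupported depth image for selected encoder is fallbacked to CV_8U.
```

View pics/t.png

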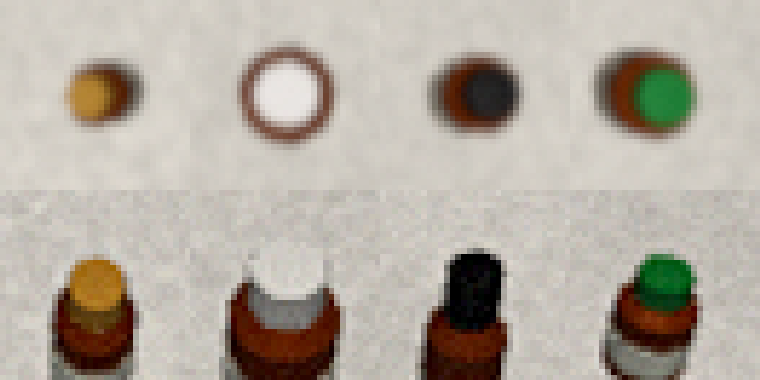

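Tiles: the cap centres match the masks in both views, with gold, white, black and green all clean. The mustard coaster mask ran into the wood, so I redo that one while turning the tool. I want tool y along world x, so the fingers open across the row.

Run:
```python
from h import *
for n,s,r in(('top',(377,164),17),('side',(301,158),17)):
    p=np.load(n+'0.npz')['p'];h=cv2.cvtColor(p,cv2.COLOR_RGB2HSV)
    for f in(.75,.85):
        c,a=blob(p,s,r,lambda q:((abs(q[...,0]-21)<9)&(q[...,1]>100)&(q[...,2]>f*int(h[s[1],s[0],2]))).astype(np.uint8));print(n,c,a,np.round(ray(n,c,.016),4))
```

```text
top [377.33393502 164.13718412] 554 [ 0.6392 -0.1334  0.016 ]
top [377.15369261 164.07984032] 501 [ 0.6394 -0.1329  0.016 ]
side [300.6342711  157.41176471] 391 [ 0.6408 -0.1312  0.016 ]
side [300.61290323 157.3844086 ] 372 [ 0.6409 -0.1313  0.016 ]
```

drive_tool(
  steps=[
    [[0,0,0],-0.1635,-1],
    [[0,0,0],-0.1635,-1],
    [[0,0,0],-0.1635,-1],
    [[0,0,0],-0.1635,-1],
    [[0,0,0],-0.1635,-1],
    [[0,0,0],-0.1635,-1],
    [[0,0,0],-0.1635,-1],
    [[0,0,0],-0.1635,-1],
  ],
  grip_force=12,
)

```text
t: 1.1
eef_pos: [0.1753, -0.6514, 0.2379]
orientation: [-2.215, -2.227, -0.001]
ft_force: [0.3, 0.0, 0.9]
finger_gap: 0.0882
gripper_force: 0.0
```

drive_tool(
  steps=[
    [[0.051,0.025,0],0,-1],
    [[0.051,0.025,0],0,-1],
    [[0.051,0.025,0],0,-1],
    [[0.051,0.025,0],0,-1],
    [[0.051,0.025,0],0,-1],
    [[0.051,0.025,0],0,-1],
    [[0.051,0.025,0.04],0,-1],
    [[0.051,0.023,0.04],0,-1],
  ],
)

```text
t: 2.1
eef_pos: [0.3696, -0.2522, 0.166]
orientation: [2.22, 2.22, 0.001]
ft_force: [1.2, 0.4, -1.2]
finger_gap: 0.0881
gripper_force: 0.0
```

drive_tool(
  steps=[
    [[0,0,0.02],0,-1],
    [[0,0,0.02],0,-1],
    [[0,0,0],0,-1],
  ],
)

```text
t: 2.48
eef_pos: [0.3673, -0.2522, 0.1245]
orientation: [-2.218, -2.219, 0.001]
ft_force: [-0.1, 0.6, 0.0]
finger_gap: 0.0883
gripper_force: 0.0
```

Run:
```python
from h import *
for n,(u,v) in(('top',(427,271)),('side',(420,157))):
    p,d=optics.grab_frame(n);cv2.imwrite(f'pics/{n}1.png',cv2.resize(p[v-50:v+50,u-60:u+60],None,fx=5,fy=5)[:,:,::-1])
a=cv2.imread('pics/top1.png');b=cv2.imread('pics/side1.png');cv2.imwrite('pics/g1.png',cv2.resize(np.hstack([a,b]),(800,334)))
```

```text
(no output)
```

View pics/g1.png

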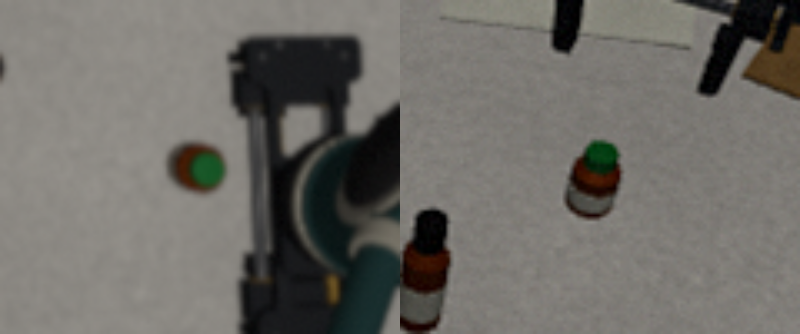

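The view shows the green bottle still standing, with the open fingers above it in the side view; the top view offset is parallax. The arm sits about 9 mm short in y and 6 mm short in x, so I correct and descend.

drive_tool(
  steps=[
    [[0.009,0.006,0.01],0,-1],
    [[0,0,0.025],0,-1],
    [[0,0,0.025],0,-1],
    [[0,0,0.025],0,-1],
    [[0,0,0.02],0,-1],
    [[0,0,0.012],0,-1],
    [[0,0,0],0,-1],
  ],
)

```text
t: 3.45
eef_pos: [0.3744, -0.2441, 0.0088]
orientation: [-2.22, -2.22, 0.0]
ft_force: [-0.7, -0.0, -0.4]
finger_gap: 0.088
gripper_force: 0.0
```

drive_tool(
  steps=[
    [[0,0,0],0,1],
    [[0,0,0],0,1],
    [[0,0,0],0,1],
    [[0,0,0],0,1],
    [[0,0,0],0,1],
    [[0,0,0],0,1],
  ],
  grip_force=12,
)

```text
t: 4.2
eef_pos: [0.3747, -0.2446, 0.0094]
orientation: [-2.221, -2.221, 0.0]
ft_force: [0.1, 0.2, 1.4]
finger_gap: 0.0358
gripper_force: 12.0
```

Gripped, with a gap of 35.8 mm. Lift and carry to the mustard coaster at (0.640, -0.132).

drive_tool(
  steps=[
    [[0,0,-0.01],0,1],
    [[0,0,-0.025],0,1],
    [[0,0,-0.035],0,1],
    [[0,0,-0.035],0,1],
    [[0,0,-0.025],0,1],
    [[0.01,0.025,0],0,1],
    [[0.015,0.04,0],0,1],
    [[0.02,0.045,0],0,1],
  ],
)

```text
t: 5.2
eef_pos: [0.4858, -0.1995, 0.1404]
orientation: [2.222, 2.219, 0.0]
ft_force: [0.4, -0.7, 0.5]
finger_gap: 0.0356
gripper_force: 12.0
```

drive_tool(
  steps=[
    [[0.02,0.045,0],0,1],
    [[0.02,0.045,0],0,1],
    [[0.017,0.04,0],0,1],
    [[0.01,0.025,0.02],0,1],
    [[0,0,0.025],0,1],
    [[0,0,0.02],0,1],
    [[0,0,0],0,1],
    [[0,0,0],0,1],
  ],
)

```text
t: 6.2
eef_pos: [0.6399, -0.1329, 0.0752]
orientation: [2.221, 2.22, 0.001]
ft_force: [-0.3, 1.0, -0.3]
finger_gap: 0.0358
gripper_force: 12.0
```

drive_tool(
  steps=[
    [[0,0,0.02],0,1],
    [[0,0,0.015],0,1],
    [[0,0,0.008],0,1],
    [[0,0,0.004],0,1],
    [[0,0,0.002],0,1],
    [[0,0,0.001],0,1],
    [[0,0,0],0,1],
  ],
)

```text
t: 7.08
eef_pos: [0.64, -0.1326, 0.0254]
orientation: [2.221, 2.221, 0.0]
ft_force: [-2.8, 1.2, 4.5]
finger_gap: 0.0353
gripper_force: 12.0
```

Touchdown, so release and go to the black bottle at (0.447, -0.0785).

drive_tool(
  steps=[
    [[0,0,0],0,0],
    [[0,0,0],0,-0.5],
    [[0,0,0],0,-1],
    [[0,0,0],0,-1],
    [[0,0,-0.02],0,-1],
    [[0,0,-0.04],0,-1],
    [[0,0,-0.045],0,-1],
    [[0,0,-0.035],0,-1],
  ],
)

```text
t: 8.07
eef_pos: [0.6408, -0.1328, 0.1684]
orientation: [2.219, 2.219, 0.003]
ft_force: [0.3, -0.4, -0.3]
finger_gap: 0.0879
gripper_force: 0.0
```

drive_tool(
  steps=[
    [[0.005,-0.02,0],0,-1],
    [[0.01,-0.04,0],0,-1],
    [[0.012,-0.045,0],0,-1],
    [[0.012,-0.045,0],0,-1],
    [[0.01,-0.028,0],0,-1],
    [[0.005,-0.015,0],0,-1],
    [[0,0,0],0,-1],
  ],
)

```text
t: 8.95
eef_pos: [0.4469, -0.0786, 0.1654]
orientation: [2.22, 2.22, 0.002]
ft_force: [-0.3, 0.3, 0.3]
finger_gap: 0.0881
gripper_force: 0.0
```

drive_tool(
  steps=[
    [[0,0,0.03],0,-1],
    [[0,0,0.035],0,-1],
    [[0,0,0.03],0,-1],
    [[0,0,0.02],0,-1],
    [[0,0,0.012],0,-1],
    [[0,0,0],0,-1],
  ],
)

```text
t: 9.7
eef_pos: [0.447, -0.0787, 0.0368]
orientation: [-2.221, -2.221, 0.001]
ft_force: [-0.8, -0.4, -0.5]
finger_gap: 0.088
gripper_force: 0.0
```

drive_tool(
  steps=[
    [[0,0,0],0,1],
    [[0,0,0],0,1],
    [[0,0,0],0,1],
    [[0,0,0],0,1],
    [[0,0,0],0,1],
    [[0,0,0],0,1],
  ],
  grip_force=15,
)

```text
t: 10.45
eef_pos: [0.4468, -0.0786, 0.0374]
orientation: [2.221, 2.221, 0.0]
ft_force: [-0.1, 1.0, 0.7]
finger_gap: 0.0318
gripper_force: 15.0
```

drive_tool(
  steps=[
    [[0,0,-0.01],0,1],
    [[0,0,-0.025],0,1],
    [[0,0,-0.035],0,1],
    [[0,0,-0.03],0,1],
    [[0,0,-0.02],0,1],
    [[0.015,0.02,0],0,1],
    [[0.03,0.035,0],0,1],
    [[0.035,0.04,0],0,1],
  ],
)

```text
t: 11.45
eef_pos: [0.5424, 0.0019, 0.1582]
orientation: [2.222, 2.22, 0.0]
ft_force: [0.6, -0.5, -1.1]
finger_gap: 0.0311
gripper_force: 15.0
```

drive_tool(
  steps=[
    [[0.035,0.04,0],0,1],
    [[0.035,0.037,0],0,1],
    [[0.025,0.025,0],0,1],
    [[0.013,0.012,0.02],0,1],
    [[0,0,0.025],0,1],
    [[0,0,0.015],0,1],
    [[0,0,0],0,1],
  ],
)

```text
t: 12.32
eef_pos: [0.6543, 0.1091, 0.0958]
orientation: [-2.22, -2.22, 0.004]
ft_force: [-0.5, 0.1, -1.3]
finger_gap: 0.0314
gripper_force: 15.0
```

Lower 42 mm to about 0.0535.

drive_tool(
  steps=[
    [[0,0.001,0.015],0,1],
    [[0,0,0.012],0,1],
    [[0,0,0.008],0,1],
    [[0,0,0.004],0,1],
    [[0,0,0.002],0,1],
    [[0,0,0.001],0,1],
    [[0,0,0],0,1],
  ],
)

```text
t: 13.2
eef_pos: [0.657, 0.1095, 0.0557]
orientation: [2.221, 2.221, 0.001]
ft_force: [0.4, 0.3, -1.0]
finger_gap: 0.0318
gripper_force: 15.0
```

drive_tool(
  steps=[
    [[0,0,0.001],0,1],
    [[0,0,0.001],0,1],
    [[0,0,0],0,1],
  ],
)

```text
t: 13.58
eef_pos: [0.6568, 0.1094, 0.0535]
orientation: [2.221, 2.221, 0.0]
ft_force: [0.1, -0.5, -0.2]
finger_gap: 0.0312
gripper_force: 15.0
```

drive_tool(
  steps=[
    [[0,0,0.001],0,1],
    [[0,0,0],0,1],
  ],
)

```text
t: 13.82
eef_pos: [0.657, 0.1095, 0.0534]
orientation: [2.221, 2.221, 0.001]
ft_force: [-3.4, -0.7, 5.1]
finger_gap: 0.0312
gripper_force: 15.0
```

Contact felt (5 N), so release and go to the white bottle at (0.448, 0.0635).

drive_tool(
  steps=[
    [[0,0,0],0,0],
    [[0,0,0],0,-0.5],
    [[0,0,0],0,-1],
    [[0,0,0],0,-1],
    [[0,0,-0.02],0,-1],
    [[0,0,-0.04],0,-1],
    [[0,0,-0.045],0,-1],
    [[0,0,-0.02],0,-1],
  ],
)

```text
t: 14.82
eef_pos: [0.6589, 0.1097, 0.1825]
orientation: [2.218, 2.219, 0.009]
ft_force: [0.6, -0.2, -0.1]
finger_gap: 0.0882
gripper_force: 0.0
```

drive_tool(
  steps=[
    [[-0.004,-0.02,0],0,-1],
    [[-0.01,-0.045,0],0,-1],
    [[-0.01,-0.05,0],0,-1],
    [[-0.01,-0.045,0],0,-1],
    [[-0.008,-0.033,0],0,-1],
    [[-0.004,-0.016,0],0,-1],
    [[0,0,0],0,-1],
  ],
)

```text
t: 15.7
eef_pos: [0.4475, 0.0633, 0.1776]
orientation: [2.221, 2.221, 0.001]
ft_force: [0.6, -0.0, 0.1]
finger_gap: 0.088
gripper_force: 0.0
```

Descend 0.1526 to TCP 0.025.

drive_tool(
  steps=[
    [[0,0,0.03],0,-1],
    [[0,0,0.04],0,-1],
    [[0,0,0.035],0,-1],
    [[0,0,0.025],0,-1],
    [[0,0,0.015],0,-1],
    [[0,0,0.0075],0,-1],
    [[0,0,0],0,-1],
  ],
)

```text
t: 16.58
eef_pos: [0.4483, 0.0635, 0.0249]
orientation: [2.221, 2.221, 0.0]
ft_force: [-0.3, 1.0, 0.6]
finger_gap: 0.088
gripper_force: 0.0
```

drive_tool(
  steps=[
    [[0,0,0],0,1],
    [[0,0,0],0,1],
    [[0,0,0],0,1],
    [[0,0,0],0,1],
    [[0,0,0],0,1],
    [[0,0,0],0,1],
  ],
  grip_force=16,
)

```text
t: 17.32
eef_pos: [0.4478, 0.0634, 0.025]
orientation: [2.221, 2.221, 0.0]
ft_force: [0.1, -0.3, 1.9]
finger_gap: 0.0391
gripper_force: 16.0
```

drive_tool(
  steps=[
    [[0,0,-0.01],0,1],
    [[0,0,-0.03],0,1],
    [[0,0,-0.035],0,1],
    [[0,0,-0.035],0,1],
    [[0,0,-0.02],0,1],
    [[-0.003,0.018,0],0,1],
    [[-0.006,0.035,0],0,1],
    [[-0.007,0.04,0],0,1],
  ],
)

```text
t: 18.32
eef_pos: [0.5416, 0.0471, 0.1537]
orientation: [-2.221, -2.221, 0.001]
ft_force: [0.1, -0.4, -1.6]
finger_gap: 0.0393
gripper_force: 16.0
```

drive_tool(
  steps=[
    [[-0.007,0.04,0],0,1],
    [[-0.006,0.035,0],0,1],
    [[-0.004,0.02,0],0,1],
    [[-0.002,0.01,0.02],0,1],
    [[0,0,0.03],0,1],
    [[0,0,0.025],0,1],
    [[0,0,0.01],0,1],
    [[0,0,0],0,1],
  ],
)

```text
t: 19.32
eef_pos: [0.6443, 0.0284, 0.0678]
orientation: [-2.22, -2.22, 0.004]
ft_force: [0.7, 0.3, -1.2]
finger_gap: 0.0392
gripper_force: 16.0
```

drive_tool(
  steps=[
    [[0,0,0.012],0,1],
    [[0,0,0.007],0,1],
    [[0,0,0.004],0,1],
    [[0,0,0.002],0,1],
    [[0,0,0.001],0,1],
    [[0,0,0.001],0,1],
    [[0,0,0],0,1],
  ],
)

```text
t: 20.2
eef_pos: [0.6458, 0.0284, 0.043]
orientation: [2.221, 2.221, 0.0]
ft_force: [0.5, -0.8, -2.1]
finger_gap: 0.0391
gripper_force: 16.0
```

drive_tool(
  steps=[
    [[0,0,0.001],0,1],
    [[0,0,0.001],0,1],
    [[0,0,0],0,1],
  ],
)

```text
t: 20.58
eef_pos: [0.6458, 0.0284, 0.0411]
orientation: [2.221, 2.221, 0.0]
ft_force: [0.5, -0.4, 0.4]
finger_gap: 0.0395
gripper_force: 16.0
```

drive_tool(
  steps=[
    [[0,0,0.001],0,1],
    [[0,0,0],0,1],
  ],
)

```text
t: 20.82
eef_pos: [0.6458, 0.0284, 0.041]
orientation: [2.221, 2.221, 0.0]
ft_force: [-3.4, -0.2, 4.8]
finger_gap: 0.0392
gripper_force: 16.0
```

Contact. Release and go to the gold bottle at (0.400, 0.221).

drive_tool(
  steps=[
    [[0,0,0],0,0],
    [[0,0,0],0,-0.5],
    [[0,0,0],0,-1],
    [[0,0,0],0,-1],
    [[0,0,-0.02],0,-1],
    [[0,0,-0.04],0,-1],
    [[0,0,-0.045],0,-1],
    [[0,0,-0.02],0,-1],
  ],
)

```text
t: 21.82
eef_pos: [0.648, 0.0284, 0.1698]
orientation: [2.218, 2.218, 0.008]
ft_force: [-0.1, 0.4, -0.9]
finger_gap: 0.088
gripper_force: 0.0
```

drive_tool(
  steps=[
    [[0.013,-0.016,0],0,-1],
    [[0.03,-0.04,0],0,-1],
    [[0.035,-0.045,0],0,-1],
    [[0.035,-0.045,0],0,-1],
    [[0.035,-0.045,0],0,-1],
    [[0.03,-0.035,0],0,-1],
    [[0.015,-0.02,0],0,-1],
    [[0,0,0],0,-1],
  ],
)

```text
t: 22.82
eef_pos: [0.396, 0.2216, 0.1625]
orientation: [-2.216, -2.224, 0.007]
ft_force: [-0.9, 0.5, 0.0]
finger_gap: 0.0882
gripper_force: 0.0
```

drive_tool(
  steps=[
    [[0,0,0.03],0,-1],
    [[0,0,0.04],0,-1],
    [[0,0,0.035],0,-1],
    [[0,0,0.025],0,-1],
    [[0,0,0.013],0,-1],
    [[0,0,0.005],0,-1],
    [[0,0,0],0,-1],
  ],
)

```text
t: 23.7
eef_pos: [0.4001, 0.2214, 0.017]
orientation: [2.222, 2.221, 0.0]
ft_force: [-0.0, -0.5, -0.4]
finger_gap: 0.0883
gripper_force: 0.0
```

drive_tool(
  steps=[
    [[0,0.0,0],0,0.1],
    [[0,0,0],0,0.3],
    [[0,0,0],0,0.5],
    [[0,0,0],0,0.6],
    [[0,0,0],0,1],
    [[0,0,0],0,1],
    [[0,0,0],0,1],
    [[0,0,0],0,1],
  ],
  grip_force=10,
)

```text
t: 24.7
eef_pos: [0.3997, 0.2214, 0.0168]
orientation: [-2.221, -2.221, 0.0]
ft_force: [-0.4, -0.2, 0.3]
finger_gap: 0.0255
gripper_force: 10.0
```

drive_tool(
  steps=[
    [[0,0,-0.01],0,1],
    [[0,0,-0.03],0,1],
    [[0,0,-0.04],0,1],
    [[0,0,-0.04],0,1],
    [[0,0,-0.02],0,1],
    [[-0.02,0.015,0],0,1],
    [[-0.035,0.03,0],0,1],
    [[-0.04,0.035,0],0,1],
  ],
)

```text
t: 25.7
eef_pos: [0.4804, 0.1259, 0.1579]
orientation: [2.219, 2.223, 0.002]
ft_force: [0.3, 0.4, -0.6]
finger_gap: 0.0255
gripper_force: 10.0
```

drive_tool(
  steps=[
    [[-0.045,0.04,0],0,1],
    [[-0.045,0.04,0],0,1],
    [[-0.04,0.035,0],0,1],
    [[-0.03,0.025,0],0,1],
    [[-0.02,0.017,0],0,1],
    [[0,0,0.03],0,1],
    [[0,0,0.03],0,1],
    [[0,0,0],0,1],
  ],
)

```text
t: 26.7
eef_pos: [0.6342, -0.0535, 0.0942]
orientation: [-2.218, -2.218, 0.006]
ft_force: [-0.2, -0.1, 0.2]
finger_gap: 0.0258
gripper_force: 10.0
```

Lower about 58 mm, to 0.036 first.

drive_tool(
  steps=[
    [[0,0,0.02],0,1],
    [[0,0,0.018],0,1],
    [[0,0,0.012],0,1],
    [[0,0,0.006],0,1],
    [[0,0,0.003],0,1],
    [[0,0,0.001],0,1],
    [[0,0,0],0,1],
  ],
)

```text
t: 27.58
eef_pos: [0.6371, -0.0536, 0.0373]
orientation: [2.221, 2.221, 0.001]
ft_force: [0.2, -0.2, -0.8]
finger_gap: 0.0253
gripper_force: 10.0
```

drive_tool(
  steps=[
    [[0,0,0.001],0,1],
    [[0,0,0.001],0,1],
    [[0,0,0.001],0,1],
    [[0,0,0],0,1],
  ],
)

```text
t: 28.08
eef_pos: [0.6366, -0.0536, 0.0338]
orientation: [-2.221, -2.221, 0.0]
ft_force: [0.3, 0.6, -0.5]
finger_gap: 0.0254
gripper_force: 10.0
```

drive_tool(
  steps=[
    [[0,0,0.001],0,1],
    [[0,0,0],0,1],
  ],
)

```text
t: 28.32
eef_pos: [0.6368, -0.0536, 0.0329]
orientation: [2.221, 2.221, 0.0]
ft_force: [-0.1, 0.2, -0.2]
finger_gap: 0.0258
gripper_force: 10.0
```

drive_tool(
  steps=[
    [[0,0,0.001],0,1],
    [[0,0,0],0,1],
  ],
)

```text
t: 28.58
eef_pos: [0.6368, -0.0536, 0.0328]
orientation: [2.221, 2.221, 0.0]
ft_force: [-2.4, -0.1, 4.6]
finger_gap: 0.0252
gripper_force: 10.0
```

Contact. Release, rise, back off towards the base and check.

drive_tool(
  steps=[
    [[0,0,0],0,0.2],
    [[0,0,0],0,-0.4],
    [[0,0,0],0,-1],
    [[0,0,0],0,-1],
    [[0,0,-0.02],0,-1],
    [[0,0,-0.04],0,-1],
    [[0,0,-0.045],0,-1],
    [[0,0,-0.03],0,-1],
  ],
)

```text
t: 29.58
eef_pos: [0.6382, -0.0537, 0.1714]
orientation: [2.219, 2.219, 0.005]
ft_force: [0.8, -0.4, 0.4]
finger_gap: 0.0881
gripper_force: 0.0
```

drive_tool(
  steps=[
    [[-0.02,-0.03,-0.01],0,-1],
    [[-0.035,-0.045,0],0,-1],
    [[-0.04,-0.045,0],0,-1],
    [[-0.04,-0.045,0],0,-1],
    [[-0.04,-0.04,0],0,-1],
    [[-0.03,-0.02,0],0,-1],
    [[0,0,0],0,-1],
  ],
)

```text
t: 30.45
eef_pos: [0.411, -0.2604, 0.1785]
orientation: [2.224, 2.215, 0.0]
ft_force: [-0.2, 0.1, -0.2]
finger_gap: 0.0879
gripper_force: 0.0
```

Run:
```python
from h import *
o=[]
for n,(u,v) in(('top',(330,160)),('side',(270,190))):
    p,d=optics.grab_frame(n);np.savez(n+'2.npz',p=p);o.append(cv2.resize(p[v-65:v+65,u-130:u+130],None,fx=3,fy=2.2 if 0 else 3)[:,:,::-1][:300*2])
i=np.vstack(o);cv2.imwrite('pics/f.png',cv2.resize(np.clip(i*1.4,0,255).astype(np.uint8),(600,600)))
```

```text
(no output)
```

View pics/f.png

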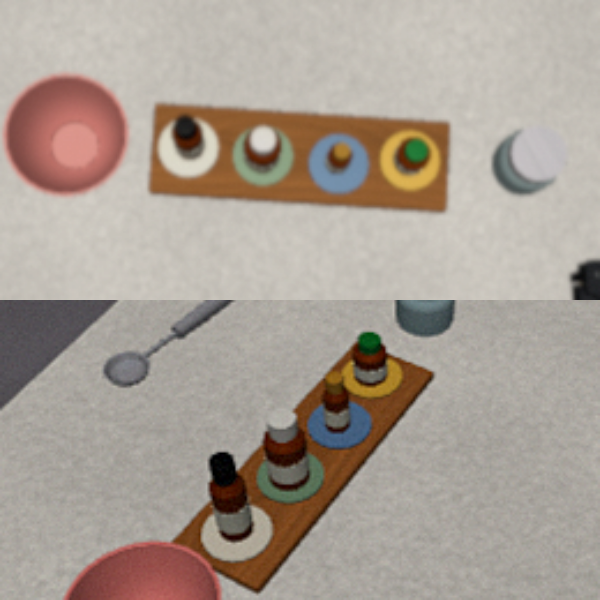

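All four stand upright in the right order, with the bowl and jar in place. Next, a numeric check of centring from the caps in the top view.

Run:
```python
from h import *
p=np.load('top2.npz')['p'];h=cv2.cvtColor(p,cv2.COLOR_RGB2HSV)
sx=260/600;sy=130/300
for k,(x,y),z,t,fn in(('black',(185,127),.113,(.655,.1076),lambda q:((q[...,2]<32)&(q[...,1]<110)).astype(np.uint8)),('white',(263,139),.098,(.6455,.0269),W(120,35)),('gold',(342,153),.083,(.6361,-.055),H(14,24,130,75)),('green',(416,151),.068,(.6393,-.133),H(50,80,120,40))):
    s=(int(200+x*sx),int(95+y*sy));c,a=blob(p,s,7,fn);w=ray('top',c,z);print(k,a,np.round((w[:2]-t)*1e3,1),'mm')
```

```text
black 48 [ 0.1 -2.6] mm
white 93 [0.1 1.5] mm
gold 38 [-0.7  3.3] mm
green 68 [-0.   1.9] mm
```

All within about 4 mm, so I hand it in.

```bash
python3 -c "
from workcell import job
print(job.close_job())"
```

```text
the job is handed in; nothing more can be done
None
```

The job is handed in, though it returned no verdict: the four bottles stand upright in height order, black (tallest) on the cream coaster by the bowl, then white, gold and green by the jar, each within about 4 mm of its coaster centre by the top camera, and the bowl and jar look unmoved.

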